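# Set the rack stop to its index tab and start the lock screw

## Task

Set the work stop: turn its pointer knob until the pointer meets the little index tab on the dial rim, then start the lock screw so the setting can be clamped. Start it the careful way so it does not cross-thread: take the hexagon head from above, turn it backward (anticlockwise) until you feel it drop into the thread, then turn it forward (clockwise) one full turn. Finish still gripping the head and holding the screw there, with the knob on its mark and the bar, square and spanner lying about left alone.

Things in the scene. Friction and masses are not known exactly. Their poses are not given: they have to be found in the camera images.
- work_stop: grey cast rack-and-pinion work stop fixed to the table, foot 100 x 200 x 12 mm. Origin: middle of the foot's underside; z up, y along the square rack bar through it. Knob axis at y = +55 mm, lock screw axis at y = -55 mm (both x = 0). Dial plate 78 mm wide, top at z = 52 mm. Boss 53 mm wide, top at z = 60 mm, with a bronze threaded insert.
- knob_grip (a point): on the knob's vertical axis, 76 mm above the table, the height to grip. Black pointer knob: 46 mm round skirt up to z = 61 mm, on it a grip bar 44 mm long, 13 mm thick, z = 61 to 88 mm. The frame turns with the knob; its -x axis runs along the bar to the pointer. The knob drives the rack bar (10 mm a radian, little force) and stays where it is left.
- knob_pointer (a point): tip of the knob's pointer, 30 mm from the knob's axis, just above the dial plate.
- index_mark (a point): inner tip of the brass index tab (6 mm wide) on the dial rim, 30 mm from the knob's axis; the pointer tip lies on this point when the knob is set. The tab stays put.
- lock_head (a point): centre of the top of the lock screw's hexagon head: 36 mm across flats, 41.6 across corners, 20 mm high, top about 110 mm above the table at the start (it falls under 2 mm onto the thread); below it a 34 mm collar 3 mm high and the 24 mm thread. z up along the screw, x at a corner of the hexagon. Captive and upright in its boss; turns easily.
- lock_screw (a joint): turn of the lock screw (rad), 0 at the start, + clockwise from above (forward, right-hand thread, pitch 5 mm). At first its thread end rests on the insert's first thread, whose start lies 25 to 140 degrees backward; turned back it climbs 5 mm a turn, then is free to drop 5 mm by its 0.3 kg or a light push. Forward from there it goes down 5 mm a turn, end play about 0.6 mm.
- flat_bar: bystander: dark flat bar offcut 50 x 140 x 8 mm lying off the stop pad's end; origin at the middle of its underside.
- try_square: bystander: engineer's square 152 x 100 x 16 mm lying behind the stop; origin at the middle of its underside.
- spanner: bystander: combination spanner 32 x 217 x 9 mm lying in front of the stop; origin at the middle of its underside.

How it is judged:
On the way, in this order (a step that is already met when the one before it is completed fails the run):
1. the knob's pointer is set on the index tab (horizontal distance between knob_pointer and index_mark below 0.004 m), for 0.2 s.
2. the lock screw has been turned backward and has dropped into the thread (value of joint lock_screw below -0.25 rad and z of lock_head in the frame of work_stop below 0.1075 m), for 0.1 s.
3. the lock screw has been turned forward about one turn from the drop (value of joint lock_screw above 2.5 rad and z of lock_head in the frame of work_stop below 0.1023 m), for 0.1 s.
At the end, for the whole second after the job is handed in: Pointer within 4 mm of the index tab; lock screw one 5 mm pitch (within about 1 mm, one turn within about 50 degrees) below where it dropped, its head top 100.0 to 102.3 mm above the table, still gripped with over 5 N and not turning; bar, square and spanner within 20 mm of their starts (horizontal distance between knob_pointer and index_mark below 0.004 m and z of lock_head in the frame of work_stop between 0.1 and 0.1023 m and contact force between the fingers and lock_screw above 5 N and angular speed of lock_screw below 0.1 rad/s and distance of each of flat_bar, try_square, spanner from where it was at the start of the episode below 0.02 m); the arm keeps its last pose, push and grip.
It fails at once if the lock screw is turned forward (more than about 45 degrees) before it has dropped into the thread (value of joint lock_screw above 0.8 rad and z of lock_head in the frame of work_stop above 0.107 m).
It fails at once if a bystander is knocked away (distance of any of flat_bar, try_square, spanner from where it was at the start of the episode above 0.03 m).
It also fails if it takes over 72 s, if anything falls off the work surface, if the arm or the gripper's body presses on something with over 40 N, if the wrist force passes 120 N, or if a joint passes its speed limit or range.

## Robot

A 6-joint arm with a two-finger parallel gripper is mounted at the origin on a cart in front of the work surface, level with it; the furniture and walls round the work are solid. World frame = base frame: x ahead of the robot, y to its left, z up, the work surface at z = 0. Lengths are in m, angles in rad, forces in N, time in s.
With the tool pointing down it reaches from about 0.3 to 0.825 m from the base axis. Payload 5.4 kg.
Tool frame: the origin (TCP) lies at the very end of the fingers, on their centre line; the grasp point (between the pads) lies 19 mm behind it (arm.tcp_to_grasp is the distance from the TCP to the grasp point, in m); z points along the fingers, y is the line along which they close (so a half turn about z gives the same grasp; the last joint's range is limited). The gripper opens to 92 mm and grips with 3 to 60 N. Pads are 20 mm wide; open, the fingers measure 128 mm over their backs; the gripper's body (75 mm by 189 mm) begins 69 mm behind the grasp point.
Start: joints at [-1.38, 0.158, 1.597, -0, 1.386, -0.21], TCP at [0.224, -0.529, 0.215] pointing down, gripper open.
Joint ranges: [-2.91, 2.91], [-0.94, 2.29], [0.18, 2.7], [-1.29, 4.43], [0.17, 2.64], [-3, 3]. Speed limits (rad/s): [2.57, 2.57, 3.14, 3.14, 3.14, 3.14].

## Interface

Orientations are given as [roll, pitch, yaw] about the fixed x, y, z axes, in that order (R = Rz(yaw) Ry(pitch) Rx(roll)).
In Python, from plant import arm gives the robot as it stands.
- The arm moves only by the tool advance, called after "Emit:" by a JSON object that holds its "name" and its "arguments". Schema: {"type":"object","properties":{"ticks":{"type":"object","properties":{"steps":{"type":"array","items":{"type":"array","items":{"type":"number"},"minItems":5,"maxItems":5},"minItems":1,"maxItems":20}},"additionalProperties":false,"required":["steps"]},"clamp_n":{"type":"number"},"only":{"type":"string"},"quiet":{"type":"boolean"},"lines":{"type":"string"}},"required":["ticks"],"additionalProperties":false}. ticks is an object whose key "steps" holds a list of rows, 1 to 20 of them, each of 5 numbers: dx, dy, dz in m, then a turn about the tool's z in rad, then the finger opening in m; each row shifts and turns the commanded pose from where the row before left it, along the tool's axes as they then stand; what a row does not reach is not made up. A row lasts 1/10 s, in which the tool goes at most 0.05 m and 0.15 rad, less where a joint would pass 70% of its speed; a pose out of reach is approached as far as the arm can. The fingers move at their own pace and stop on an object; clamp_n is the grip in N (left out, the last holds). Time passes only in rows, so rows that do not move let the fingers close. The tool returns the time, the measured TCP pose, the force, the opening and the grip force at its end. only (a regular expression) keeps the lines of the reply that match it, lines (a string "A,B") keeps lines A to B, and quiet returns only ok. Input that does not fit is refused with a message, and nothing moves.
- arm.get_obs(): the state, without advancing time (a new reading comes with each control period).
- arm.snapshot(name): name is "scene" or "top" or "wrist"; returns a dict with "image" (420x560x3 uint8, red, green, blue), "K" (3x3 intrinsics, pixels), "k1" (the pictures are not rectified: a ray, as slopes to the right and down, at radius r is drawn at 1 + k1 r^2 times it, then the intrinsics apply), "T" (4x4, takes a point from camera to world coordinates). Camera axes: x right, y down, z forward; pixel columns grow to the right and rows downward; lengths in m; the calibration is good to about 2 mm. A picture is of the moment at which its call begins. There is no depth.
- arm.sign_off(): hands the job in; it is judged then, once.
The state is a dict: "clock": time; "joint_pos": joint angles; "qvel": joint speeds; "effort": joint torques, N m; "ee_pos": TCP position; "orientation": TCP orientation; "ft_force": force on the tool from outside, world axes, zero at the start; "moment": the same for the moment, N m; "grip_width": finger opening in m; "finger_force": force on a finger pad.
Only numpy, scipy, OpenCV 4.12 (cv2) and the standard library are available. Lean on these libraries where they do the work, as an engineer would, in place of code of your own. Each camera call takes 0.05 s, during which the arm holds its last target. There are 200 camera calls.

## Working session

There is one attempt and no reset: what is moved stays moved. The work goes in short steps, Python scripts to look and compute and a tool call to move; the robot and the scene stay as the last step left them, time stands still between calls to the robot, and variables do not carry over. Pictures are saved under pics/ and viewed, at most 10 in all, crops included, and the job is handed in when it is done.

```bash
mkdir -p pics; ls
```

Create h.py:
```python
import numpy as np, cv2
from plant import arm
def snap(n,f=None):
    s=arm.snapshot(n)
    if f: cv2.imwrite('pics/'+f,s['image'][...,::-1])
    np.savez('/tmp/%s.npz'%n,**s)
    return s
def ray(s,u,v):
    K=s['K'];x=(u-K[0,2])/K[0,0];y=(v-K[1,2])/K[1,1];r=np.hypot(x,y);q=r
    for _ in range(30): q=r/(1+s['k1']*q*q)
    f=q/r if r>0 else 1
    T=s['T'];return T[:3,3],T[:3,:3]@np.array([x*f,y*f,1])
def onz(s,u,v,z):
    o,d=ray(s,u,v);return o+d*(z-o[2])/d[2]
def proj(s,p):
    T=s['T'];c=T[:3,:3].T@(np.array(p)-T[:3,3]);a=c[:2]/c[2];a=a*(1+s['k1']*(a@a));K=s['K']
    return np.array([K[0,0]*a[0]+K[0,2],K[1,1]*a[1]+K[1,2]])
```

```bash
python3 -c "
from h import *
a=snap('scene','s1.png');b=snap('top','t1.png')
print(a['T'],b['T'],arm.get_obs())"
```

```text
pics
plant.py
[[-0.84802219 -0.32820805  0.41609836  0.21600671]
 [-0.52954799  0.49379538 -0.68974274  0.70157724]
 [ 0.02091167 -0.8052612  -0.59255135  0.63860386]
 [ 0.          0.          0.          1.        ]] [[-0.00211798 -0.9929902   0.1181777   0.4588621 ]
 [-0.99998571  0.00152311 -0.0051238   0.11438365]
 [ 0.00490789 -0.11818686 -0.99297924  0.95930926]
 [ 0.          0.          0.          1.        ]] {'clock': 0.1, 'joint_pos': array([-1.38008568e+00,  1.59002663e-01,  1.59808311e+00, -1.35849418e-05,
        1.38619564e+00, -2.10094708e-01]), 'qvel': array([-0.00020255, -0.0023018 , -0.00358341, -0.00109029, -0.00011536,
       -0.00056959]), 'effort': array([-1.48431404e-04, -3.86501241e+01, -3.22961497e+01,  7.04215234e-02,
        3.39648477e-02, -5.06433662e-05]), 'ee_pos': array([ 0.22421316, -0.52887831,  0.21371965]), 'orientation': array([-3.13993825e+00, -3.39137448e-04,  4.00807580e-01]), 'ft_force': array([ 0.47108103, -0.67783725, -0.02076749]), 'moment': array([-0.00389785,  0.00898044,  0.00488446]), 'finger_force': 0.0, 'grip_width': 0.09203216387524239}
```

View pics/s1.png

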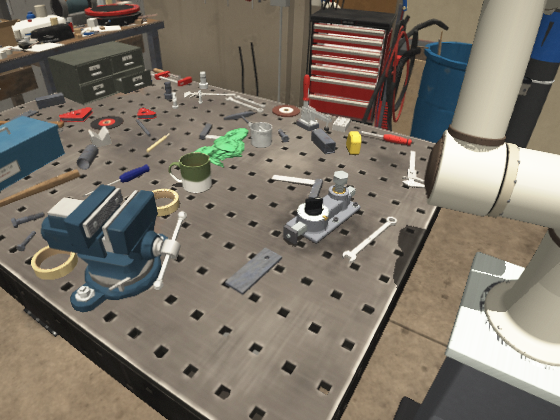

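View pics/t1.png

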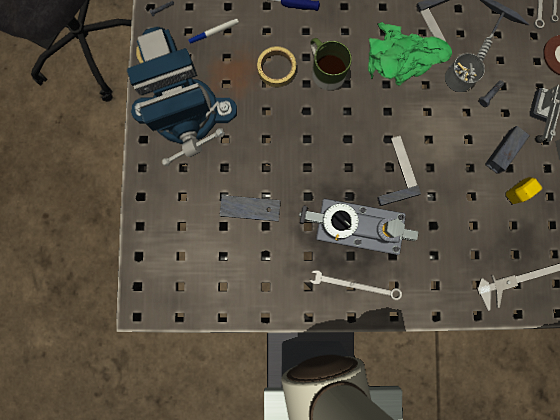

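The scene view shows the stop at about (320,210) px. In the top view the dial is at about (341,221) and the screw head at about (388,231), with the bar at (250,207), the spanner at (355,286) and the square at (402,175). Next I'll enlarge the stop.

```bash
python3 -c "
from h import *
t=cv2.imread('pics/t1.png')[185:260,290:425];s=cv2.imread('pics/s1.png')[165:250,275:370]
t=cv2.resize(t,None,fx=5.9,fy=5.9,interpolation=2)[:440]
cv2.imwrite('pics/c1.png',t)
s=cv2.resize(s,None,fx=6,fy=6,interpolation=2);cv2.imwrite('pics/c2.png',s)"
```

```text
(no output)
```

View pics/c1.png

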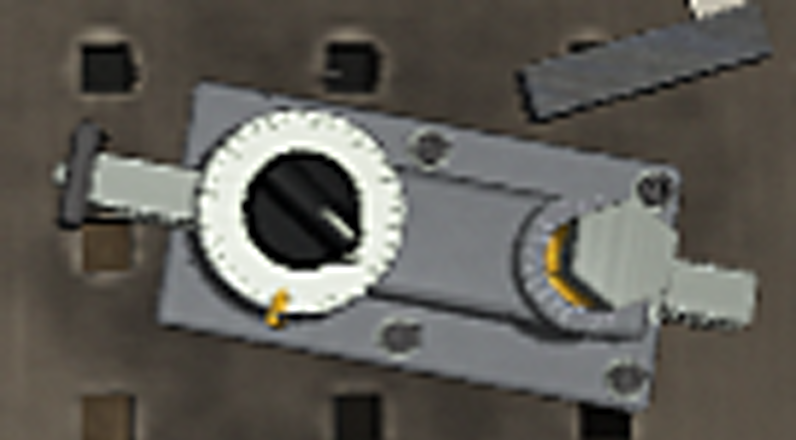

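The crop shows the white dial ring centred at about (302,211), the pointer's white line from (320,208) to (352,238) toward the lower right, the brass tab with its tip near (283,293), and the hexagon head at about (625,255).

Create m.py:
```python
from h import *
s=dict(np.load('/tmp/top.npz'));im=s['image'].astype(int)
def f(u,v,z): return onz(s,290+(u+.5)/5.9-.5,185+(v+.5)/5.9-.5,z)
w=(im.min(2)>185).astype(np.uint8);w[:180]=0;w[262:]=0;w[:,:295]=0;w[:,375:]=0
n,l,st,c=cv2.connectedComponentsWithStats(w);i=1+st[1:,4].argmax()
cn=max(cv2.findContours((l==i).astype(np.uint8),0,1)[0],key=cv2.contourArea)
e=cv2.fitEllipse(cv2.convexHull(cn));print(e)
C=onz(s,*e[0],.052);print('knob',C, 'dial diam',np.linalg.norm(onz(s,e[0][0]+e[1][0]/2,e[0][1],.052)-C)*2)
T=f(283,293,.054);print('tab',T,np.linalg.norm(T[:2]-C[:2]))
a=f(320,208,.088);b=f(352,238,.088);
an=lambda d:np.degrees(np.arctan2(d[1],d[0]))
print('pointer ends',a,b,'ang',an(b-a),an(b-C),'tab ang',an(T-C))
H=f(625,255,.11);print('head',H,'dist',np.linalg.norm(H[:2]-C[:2]),an(C-H))
for p in [(205,82),(160,322),(678,170),(640,410)]: print(f(*p,.012))
o=arm.get_obs();R=cv2.Rodrigues(np.zeros(3))[0]
```

```bash
python3 m.py
```

```text
((340.6638488769531, 220.26327514648438), (33.459495544433594, 34.20369338989258), 136.25900268554688)
knob [ 0.53545232 -0.01709615  0.052     ] dial diam 0.07553413508287786
tab [ 0.5039753  -0.00927927  0.054     ] 0.032433105407654005
pointer ends [ 0.53331617 -0.01873527  0.088     ] [ 0.52228904 -0.03026613  0.088     ] ang -133.72077112705597 -134.98543420290238 tab ang 166.05352495262625
head [ 0.51430352 -0.12455324  0.11      ] dist 0.10951848319491847 78.8658332704922
[0.5904517  0.01479738 0.012     ]
[0.49475059 0.03389458 0.012     ]
[ 0.55469756 -0.17474013  0.012     ]
[ 0.45923979 -0.15618331  0.012     ]
```

View pics/c2.png

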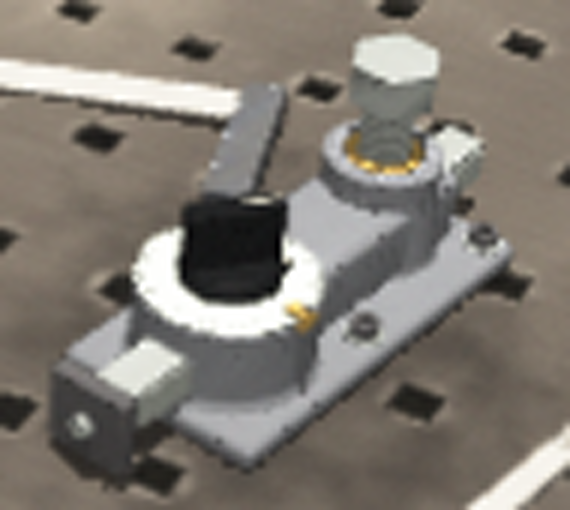

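The second crop shows the knob with its white pointer mark on the bar top, the brass tab on the near-right side of the dial rim (about (300,315)), and the hex head on top at (397,55). The measured knob-to-screw distance is 109.5 mm against 110 mm given, so the positions are sound. The pointer is at -134° and the tab at about 166°, so the knob needs about 60° clockwise.

Add to h.py:
```python
def go(x,y,z,yaw=None):
    o=arm.get_obs();w=o['orientation'][2];d=np.array([x,y,z])-o['ee_pos']
    print('tool d',np.round([np.cos(w)*d[0]+np.sin(w)*d[1],np.sin(w)*d[0]-np.cos(w)*d[1],-d[2]],4),'turn',None if yaw is None else round(w-yaw,3))
```

```bash
python3 -c "
from h import *
go(.5355,-.017,.2,.8)"
```

```text
tool d [ 0.4863 -0.3499  0.0137] turn -0.399
```

Emit:
{"name": "advance", "arguments": {"ticks": {"steps": [[0.032,-0.0233,0,0,0.092],[0.032,-0.0233,0,0,0.092],[0.032,-0.0233,0,0,0.092],[0.032,-0.0233,0,0,0.092],[0.032,-0.0233,0,0,0.092],[0.032,-0.0233,0,0,0.092],[0.032,-0.0233,0,0,0.092],[0.032,-0.0233,0,0,0.092],[0.032,-0.0233,0,0,0.092],[0.032,-0.0233,0,0,0.092],[0.032,-0.0233,0,0,0.092],[0.032,-0.0233,0,0,0.092],[0.032,-0.0233,0,0,0.092],[0.032,-0.0233,0,0,0.092],[0.032,-0.0233,0.014,0,0.092],[0,0,0,-0.14,0.05],[0,0,0,-0.14,0.05],[0,0,0,-0.12,0.05],[0,0,0,0,0.05]]}}}

```text
clock: 2.0
ee_pos: [0.5296, -0.0201, 0.2001]
orientation: [-3.141, 0.001, 0.801]
ft_force: [0.4, 0.4, 0.6]
grip_width: 0.0619
finger_force: 0.0
```

```bash
python3 -c "
from h import *
go(.5355,-.017,.2,.8);s=snap('wrist','w1.png');print(s['T'],arm.get_obs()['joint_pos'])"
```

```text
tool d [0.0063 0.0021 0.0001] turn 0.001
[[ 0.71732709 -0.66644252 -0.2032147   0.58728881]
 [-0.69673578 -0.6865764  -0.20777898  0.0393513 ]
 [-0.00104966  0.29063244 -0.9568342   0.36983766]
 [ 0.          0.          0.          1.        ]] [-2.66351246e-01  5.37730370e-02  1.73906249e+00  1.15413212e-05
  1.34952275e+00  5.06119603e-01]
```

View pics/w1.png

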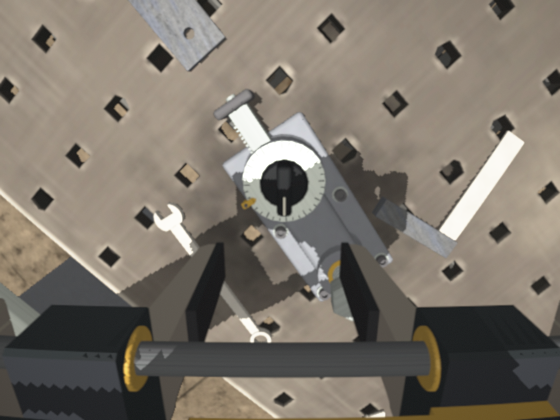

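The wrist view shows the dial at about (284,181), with the pointer line vertical from (284,197) to (284,214) so the bar lies along tool x. The brass tab is at about (248,203). I'll measure from this view.

Create mw.py:
```python
from h import *
def meas(s,ctr):
    im=s['image'];hsv=cv2.cvtColor(im,cv2.COLOR_RGB2HSV);h,S,V=cv2.split(hsv)
    m=((h>12)&(h<30)&(S>130)&(V>90)).astype(np.uint8)
    n,l,st,c=cv2.connectedComponentsWithStats(m)
    C=np.array(ctr)
    an=lambda d:np.degrees(np.arctan2(d[1],d[0]))
    for i in range(1,n):
        if st[i,4]<8: continue
        yy,xx=np.nonzero(l==i);P=np.array([onz(s,x,y,.054) for x,y in zip(xx,yy)])[:,:2]
        r=np.linalg.norm(P-C,axis=1)
        if 0.025<r.min()<.045 and r.max()<.06: print('tab px',c[i],'mean ang',an(P.mean(0)-C),'r',r.min(),r.max())
    # white line on bar top
    g=im.min(2)
    P=[]
    for y in range(420):
        for x in range(560):
            if g[y,x]>120 and S[y,x]<60:
                p=onz(s,x,y,.088)[:2]
                if np.linalg.norm(p-C)<.021: P.append(p)
    P=np.array(P);
    if len(P)>5:
        d=np.linalg.svd(P-P.mean(0))[2][0];d*=np.sign(d@(P.mean(0)-C))
        print('line n',len(P),'mean',P.mean(0),'ang via ctr',an(P.mean(0)-C),'own axis',an(d))
```

```bash
python3 -c "
from mw import *
s=dict(np.load('/tmp/wrist.npz'));im=s['image']
g=(im.min(2)>140).astype(np.uint8);g[:,:230]=0;g[:130]=0;g[235:]=0;g[:,340:]=0
dark=((im.max(2)<60)).astype(np.uint8);dark[:130]=0;dark[215:]=0;dark[:,:255]=0;dark[:,315:]=0
c=max(cv2.findContours(dark,0,1)[0],key=cv2.contourArea);e=cv2.minEnclosingCircle(c);print('skirt',e,onz(s,*e[0],.061))
n,l,st,cc=cv2.connectedComponentsWithStats(g);i=1+st[1:,4].argmax();c=max(cv2.findContours((l==i).astype(np.uint8),0,1)[0],key=cv2.contourArea);e=cv2.fitEllipse(cv2.convexHull(c));K=onz(s,*e[0],.052);print('dial',e,K)
K0=(.5355,-.0171);meas(s,K0);meas(s,K[:2])
print('top:');meas(dict(np.load('/tmp/top.npz')),K0)
"
```

```text
skirt ((284.0, 187.22222900390625), 27.24067497253418) [ 0.53500485 -0.01671879  0.061     ]
dial ((275.8263244628906, 172.93492126464844), (84.38292694091797, 106.25929260253906), 132.76959228515625) [ 0.53755073 -0.00319581  0.052     ]
tab px [247.52173913 202.85507246] mean ang 161.7260791346164 r 0.03188223219616226 0.045841173135690715
line n 480 mean [ 0.52936366 -0.02544447] ang via ctr -126.32993152356529 own axis -38.94197376404287
tab px [247.52173913 202.85507246] mean ang -177.6337985445964 r 0.032262384655229785 0.0460713161175249
line n 524 mean [0.53165256 0.00675944] ang via ctr 120.64539636489053 own axis 35.07360611032709
top:
tab px [336.25 236.75] mean ang 163.7368315869044 r 0.032266213140050244 0.044277012030284287
line n 43 mean [ 0.54026471 -0.02979572] ang via ctr -69.4288635604412 own axis 16.266899459755326
```

Emit:
{"name": "advance", "arguments": {"ticks": {"steps": [[0.0055,0.0022,0.03,0,0.05],[0,0,0.04,0,0.05],[0,0,0.04,0,0.05],[0,0,0.015,0,0.05],[0,0,0.011,0,0.05],[0,0,0,0,0.05],[0,0,0,0,0.05]]}, "clamp_n": 15}}

```text
clock: 2.75
ee_pos: [0.5367, -0.0183, 0.0663]
orientation: [3.139, -0.001, 0.8]
ft_force: [0.1, 0.2, -0.2]
grip_width: 0.0498
finger_force: 0.0
```

Emit:
{"name": "advance", "arguments": {"ticks": {"steps": [[0,0,0,0,0],[0,0,0,0,0],[0,0,0,0,0],[0,0,0,0,0],[0,0,0,0,0]]}, "clamp_n": 25}}

```text
clock: 3.25
ee_pos: [0.5345, -0.0171, 0.0647]
orientation: [-3.139, 0.0, 0.801]
ft_force: [-0.5, 1.1, 8.9]
grip_width: 0.0127
finger_force: 25.0
```

Emit:
{"name": "advance", "arguments": {"ticks": {"steps": [[0,0,-0.001,0,0],[0,0,0,0.1,0],[0,0,0,0.12,0],[0,0,0,0.12,0],[0,0,0,0.12,0],[0,0,0,0.12,0],[0,0,0,0.12,0],[0,0,0,0.12,0],[0,0,0,0.12,0],[0,0,0,0.12,0],[0,0,0,0.04,0],[0,0,0,0,0],[0,0,0,0,0]]}}}

```text
clock: 4.55
ee_pos: [0.5339, -0.0147, 0.0648]
orientation: [-3.137, 0.005, -0.3]
ft_force: [-1.4, 11.1, 1.9]
grip_width: 0.0128
finger_force: 25.0
```

Emit:
{"name": "advance", "arguments": {"ticks": {"steps": [[0,0,0,0,0.04],[0,0,0,0,0.04],[0,0,0,0,0.04],[0,0,-0.03,0,0.04],[0,0,-0.04,0,0.04],[0,0,-0.04,0,0.09],[0,0,-0.03,0,0.09],[0,0,0,0,0.09]]}}}

```text
clock: 5.35
ee_pos: [0.5386, -0.0191, 0.2114]
orientation: [-3.141, -0.011, -0.3]
ft_force: [0.2, -0.8, 1.3]
grip_width: 0.0621
finger_force: 0.0
```

```bash
python3 -c "
from h import *
s=snap('wrist');t=snap('top')
w=s['image'][120:260,190:370];w=cv2.resize(w,(540,420),interpolation=2)
u=t['image'][195:250,315:415];u=cv2.resize(u,None,fx=2.5*1,fy=2.5,interpolation=2)
c=np.zeros((570,540,3),np.uint8);c[:420]=w;c[420:420+u.shape[0],:u.shape[1]]=u
cv2.imwrite('pics/w2.png',c[...,::-1])"
```

```text
(no output)
```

View pics/w2.png

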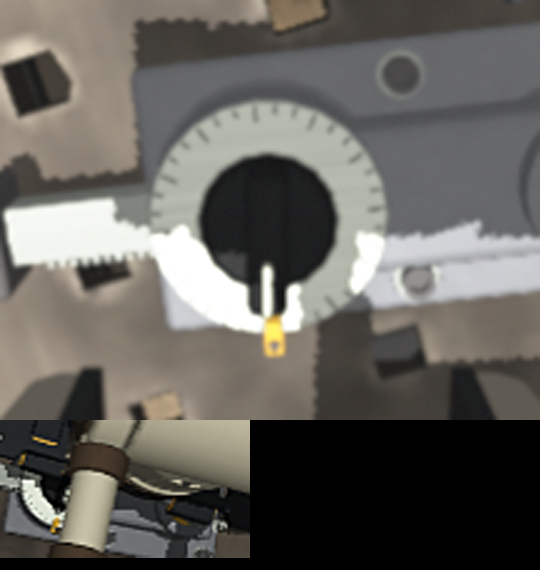

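The pointer tip is at crop (267,315) and the tab at (275,320). With 3 px/mm, the pointer is about 2.5 mm too far clockwise, so I'll go back about 0.08 rad for margin.

```bash
python3 -c "
from h import *
go(.5345,-.0165,.066,-.3)"
```

```text
tool d [-0.0017 -0.0014  0.14  ] turn 0.0
```

Emit:
{"name": "advance", "arguments": {"ticks": {"steps": [[-0.0017,-0.0014,0.03,0,0.05],[0,0,0.04,0,0.05],[0,0,0.04,0,0.05],[0,0,0.02,0,0.05],[0,0,0.01,0,0.05],[0,0,0,0,0.05],[0,0,0,0,0],[0,0,0,0,0],[0,0,0,0,0],[0,0,0,0,0],[0,0,0,-0.04,0],[0,0,0,-0.04,0],[0,0,0,0,0],[0,0,0,0,0]]}}}

```text
clock: 6.85
ee_pos: [0.5348, -0.0151, 0.0663]
orientation: [-3.14, -0.001, -0.22]
ft_force: [0.9, 5.5, 2.2]
grip_width: 0.0125
finger_force: 25.0
```

Emit:
{"name": "advance", "arguments": {"ticks": {"steps": [[0,0,0,0,0.04],[0,0,0,0,0.04],[0,0,0,0,0.04],[0,0,-0.03,0,0.04],[0,0,-0.04,0,0.04],[0,0,-0.04,0,0.09],[0,0,-0.03,0,0.09],[0,0,0,0,0.09],[0,0,0,0,0.09]]}}}

```text
clock: 7.75
ee_pos: [0.5342, -0.0164, 0.2057]
orientation: [3.141, -0.001, -0.22]
ft_force: [-0.8, 0.1, -0.5]
grip_width: 0.0699
finger_force: 0.0
```

```bash
python3 -c "
from h import *
s=snap('wrist')
print(proj(s,(.535,-.017,.061)))
w=s['image'][120:260,190:370];w=cv2.resize(w,(540,420),interpolation=2)
cv2.imwrite('pics/w3.png',w[...,::-1])"
```

```text
[282.99107009 191.14937653]
```

View pics/w3.png

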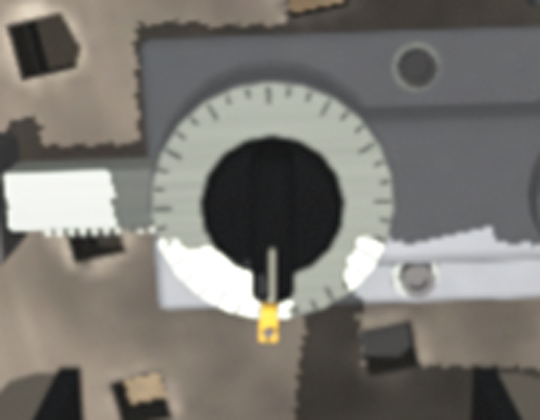

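The pointer tip is at (271,302) and the tab tip at (268,305), about 1 mm apart, so the knob is set. Next is the screw.

```bash
python3 -c "
from h import *
go(.5142,-.125,.2,-.22)"
```

```text
tool d [0.005  0.1104 0.0044] turn 0.0
```

Emit:
{"name": "advance", "arguments": {"ticks": {"steps": [[0.005,0.03,0,0,0.09],[0,0.04,0,0,0.09],[0,0.04,0,0,0.09],[0,0,0,0,0.09],[0,0,0,0,0.09],[0,0,0,0,0.09]]}}}

```text
clock: 8.4
ee_pos: [0.5146, -0.1234, 0.2043]
orientation: [-3.141, 0.002, -0.219]
ft_force: [-0.7, 0.1, -0.3]
grip_width: 0.0901
finger_force: 0.0
```

```bash
python3 -c "
from h import *
s=snap('wrist');print(proj(s,(.5142,-.125,.11)))
w=s['image'][60:300,120:440];w=cv2.resize(w,(800,600),interpolation=2)
cv2.imwrite('pics/w4.png',w[...,::-1])"
```

```text
[284.81324288 207.7561242 ]
```

View pics/w4.png

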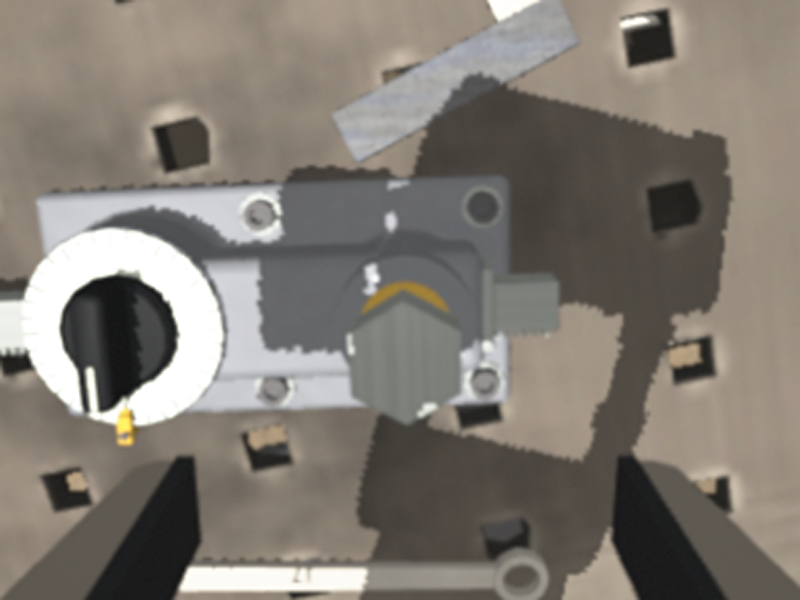

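The hex head's corners are at about (403,292), (461,322), (460,390), (405,424), (351,392) and (347,325). Its flats face left and right, so they line up with the closing axis at this yaw. The centre is at (404,358).

```bash
python3 -c "
from h import *
s=dict(np.load('/tmp/wrist.npz'))
P=np.array([onz(s,120+(u+.5)/2.5-.5,60+(v+.5)/2.5-.5,.11) for u,v in [(403,292),(461,322),(460,390),(405,424),(351,392),(347,325)]])
c=P.mean(0);print(c);d=P[:,:2]-c[:2];print(np.linalg.norm(d,axis=1),np.degrees(np.arctan2(d[:,1],d[:,0])))
k=onz(s,120+118/2.5,60+332/2.5,.061);print('knob',k,np.linalg.norm(k[:2]-c[:2]))
go(.5145,-.1238,.081,-.22);go(c[0],c[1],.081,-.22)"
```

```text
[ 0.5186328  -0.12328329  0.11      ]
[0.02149133 0.0213522  0.02076856 0.02231781 0.02060312 0.021101  ] [ -11.38955475  -68.786614   -133.42417247  167.79244643  110.73286457
   46.26040954]
knob [ 0.53762351 -0.01726395  0.061     ] 0.10770677008900918
tool d [-0.0002  0.0006  0.1237] turn 0.002
tool d [ 0.0037 -0.0008  0.1237] turn 0.002
```

Emit:
{"name": "advance", "arguments": {"ticks": {"steps": [[0.002,0,0.03,0,0.07],[0,0,0.04,0,0.07],[0,0,0.03,0,0.07],[0,0,0.015,0,0.07],[0,0,0.008,0,0.07],[0,0,0,0,0.07],[0,0,0,0,0.07]]}, "clamp_n": 12}}

```text
clock: 9.15
ee_pos: [0.5178, -0.1249, 0.0836]
orientation: [3.141, -0.002, -0.218]
ft_force: [0.1, -0.3, 0.0]
grip_width: 0.0703
finger_force: 0.0
```

Emit:
{"name": "advance", "arguments": {"ticks": {"steps": [[0,0,0,0,0],[0,0,0,0,0],[0,0,0,0,0],[0,0,0,0,0],[0,0,0,0,0]]}}}

```text
clock: 9.65
ee_pos: [0.5176, -0.1238, 0.083]
orientation: [-3.139, -0.001, -0.22]
ft_force: [1.8, 4.8, 1.7]
grip_width: 0.041
finger_force: 12.0
```

Emit:
{"name": "advance", "arguments": {"ticks": {"steps": [[0,0,0,-0.08,0],[0,0,0,-0.1,0],[0,0,0,-0.1,0]]}}}

```text
clock: 9.95
ee_pos: [0.5176, -0.1234, 0.083]
orientation: [-3.139, -0.001, 0.064]
ft_force: [1.1, 6.6, 3.4]
grip_width: 0.0413
finger_force: 12.0
```

Emit:
{"name": "advance", "arguments": {"ticks": {"steps": [[0,0,0,-0.1,0],[0,0,0,-0.1,0]]}}}

```text
clock: 10.15
ee_pos: [0.5175, -0.1231, 0.0831]
orientation: [-3.138, -0.002, 0.264]
ft_force: [2.0, 7.4, 3.9]
grip_width: 0.041
finger_force: 12.0
```

Emit:
{"name": "advance", "arguments": {"ticks": {"steps": [[0,0,0,-0.1,0],[0,0,0,-0.1,0]]}}}

```text
clock: 10.35
ee_pos: [0.5174, -0.1228, 0.083]
orientation: [-3.138, -0.002, 0.464]
ft_force: [0.9, 8.9, 4.5]
grip_width: 0.041
finger_force: 12.0
```

Emit:
{"name": "advance", "arguments": {"ticks": {"steps": [[0,0,0,-0.1,0],[0,0,0,-0.1,0]]}}}

```text
clock: 10.55
ee_pos: [0.5172, -0.1226, 0.0824]
orientation: [-3.138, -0.003, 0.664]
ft_force: [3.0, 7.6, -2.5]
grip_width: 0.041
finger_force: 12.0
```

Upward force rose to 4.5 N, then changed to -2.5 N, which is roughly the screw's weight. So it probably came off the thread start at about 0.9 rad backward. The 41 mm grip width looks like a grip on corners rather than flats. I'll let the screw drop and check both.

```bash
cp /tmp/scene.npz /tmp/scene0.npz
```

Emit:
{"name": "advance", "arguments": {"ticks": {"steps": [[0,0,0,-0.06,0],[0,0,0,0,0]]}}}

```text
clock: 10.75
ee_pos: [0.5171, -0.1225, 0.0819]
orientation: [-3.138, -0.003, 0.722]
ft_force: [4.5, 8.0, -3.6]
grip_width: 0.0416
finger_force: 12.0
```

```bash
python3 -c "
from h import *
s=snap('wrist');np.savez('/tmp/wg.npz',**s)
s=snap('scene');np.savez('/tmp/sg.npz',**s)"
```

Emit:
{"name": "advance", "arguments": {"ticks": {"steps": [[0,0,0,0,0.06],[0,0,0,0,0.06],[0,0,0,0,0.06]]}}}

```text
clock: 11.15
ee_pos: [0.5171, -0.1254, 0.0829]
orientation: [3.141, 0.0, 0.721]
ft_force: [0.0, -0.6, 0.1]
grip_width: 0.0597
finger_force: 0.0
```

```bash
python3 -c "
from h import *
a=np.load('/tmp/wg.npz')['image'];s=snap('wrist');t=snap('scene');b=s['image']
print(arm.get_obs()['ee_pos'],arm.get_obs()['orientation'],proj(s,(.516,-.1237,.105)))
z0=np.load('/tmp/scene0.npz')['image'];z1=np.load('/tmp/sg.npz')['image']
f=lambda i,x0,y0,w,h:cv2.resize(i[y0:y0+h,x0:x0+w],(400,300),interpolation=2)
R1=np.hstack([f(a,180,130,200,150),f(b,180,130,200,150)])
R2=np.hstack([cv2.resize(i[160:210,320:364],(266,300),interpolation=0) for i in (z0,z1,t['image'])]+[np.zeros((300,2,3),np.uint8)])
cv2.imwrite('pics/w5.png',np.vstack([R1,R2])[...,::-1])"
```

```text
[ 0.51713564 -0.12535971  0.08282551] [3.14106105e+00 2.80056289e-05 7.20484470e-01] [278.2761088  280.67118946]
```

View pics/w5.png

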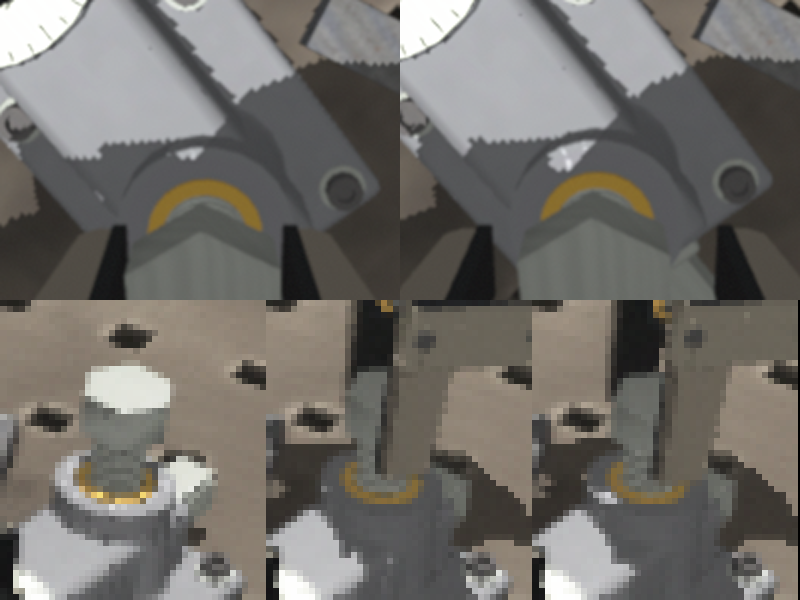

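The wrist crops show the head with a corner pointing up-image at about (600,218), so it kept its alignment with the tool, and the insert ring is visible. The scene crops are half hidden by the finger. I'll lift clear and measure the head's drop in numbers.

Emit:
{"name": "advance", "arguments": {"ticks": {"steps": [[0,0,-0.03,0,0.07],[0,0,-0.04,0,0.07],[0,0,-0.04,0,0.07],[0,0,-0.02,0,0.07],[0,0,0,0,0.07],[0,0,0,0,0.07]]}}}

```text
clock: 11.85
ee_pos: [0.5167, -0.125, 0.2119]
orientation: [-3.141, 0.0, 0.721]
ft_force: [-0.7, 0.4, -1.3]
grip_width: 0.0701
finger_force: 0.0
```

Create hz.py:
```python
from h import *
t=snap('scene');w=snap('wrist');o=arm.get_obs();print(o['ee_pos'],o['orientation'])
a=np.load('/tmp/scene0.npz')['image']
print(proj(t,(.5155,-.1238,.11)),proj(t,(.5155,-.1238,.105)),proj(t,(.5155,-.1238,.10)))
A=cv2.cvtColor(a,7).astype(np.float32);B=cv2.cvtColor(t['image'],7).astype(np.float32)
for n,i in (('a',A),('b',B)): print(n,i[165:195,341].astype(int), i[165:195,336].astype(int))
f=lambda i,x0,y0,W,H:cv2.resize(i[y0:y0+H,x0:x0+W],(400,300),interpolation=2)
q=np.hstack([f(a,320,160,56,42),f(t['image'],320,160,56,42)])
p=proj(w,(.516,-.1237,.105)).astype(int);print(p)
r=w['image'][p[1]-38:p[1]+37,p[0]-50:p[0]+50];r=cv2.resize(r,(400,300),interpolation=2)
k=proj(w,(.535,-.017,.06)).astype(int);print('knob px',k)
r2=w['image'][max(0,k[1]-38):,max(0,k[0]-50):][:75,:100];r2=cv2.resize(r2,(400,300),interpolation=2)
cv2.imwrite('pics/w6.png',np.vstack([q,np.hstack([r,r2])])[...,::-1])
```

```bash
python3 hz.py
```

```text
[ 0.51590222 -0.1245467   0.21040586] [-3.13822900e+00  1.43747294e-03  7.20651086e-01]
[341.61240951 174.24408915] [341.38044272 175.89255324] [341.14961312 177.53167556]
a [ 47  34  36 140 133 156 224 223 226 227 227 227 226 212 120 121 122 123
 123 115 101 108 110  94 110 106  96 115 183 186] [150 137 131 128 126 128 180 225 225 225 226 219 127 104 112 118 122 118
 113  94 103  97 101 105  95 108 118 217 143 180]
b [ 47  36  36 146 138 137 136 101 103 103 105 105 106 107 114 104 109 110
 111 111 103 108 115  98 114 115  99 112 111  80] [156 142 135 134 132 132 131 116 101 105 136 136 133 107  96 100 104 106
 107 108 102 101 100 111  94 110 101 108  98  83]
[281 203]
knob px [205  98]
```

The head's top edge moved down about 1.1–1.25 px in the scene view (5 mm is 1.65 px), so the screw has dropped about 4 mm net. Next I'll wind the wrist back in the air, with room to spare for a forward turn.

Emit:
{"name": "advance", "arguments": {"ticks": {"steps": [[0,0,0,-0.15,0.07],[0,0,0,-0.15,0.07],[0,0,0,-0.15,0.07],[0,0,0,-0.15,0.07],[0,0,0,-0.15,0.07],[0,0,0,-0.15,0.07],[0,0,0,-0.15,0.07],[0,0,0,-0.15,0.07],[0,0,0,-0.15,0.07],[0,0,0,-0.15,0.07],[0,0,0,-0.15,0.07],[0,0,0,-0.15,0.07],[0,0,0,-0.15,0.07],[0,0,0,-0.15,0.07],[0,0,0,-0.15,0.07],[0,0,0,-0.15,0.07],[0,0,0,-0.15,0.07],[0,0,0,-0.15,0.07],[0,0,0,-0.15,0.07],[0,0,0,-0.15,0.07]]}}}

```text
clock: 13.95
ee_pos: [0.516, -0.1245, 0.2103]
orientation: [3.138, -0.002, -2.556]
ft_force: [-0.1, -0.8, 0.4]
grip_width: 0.0701
finger_force: 0.0
```

Emit:
{"name": "advance", "arguments": {"ticks": {"steps": [[0,0,0,-0.14,0.07],[0,0,0,0,0.07],[0,0,0,0,0.07]]}}}

```text
clock: 14.25
ee_pos: [0.5164, -0.1247, 0.2112]
orientation: [3.139, -0.001, -2.426]
ft_force: [0.4, -0.6, 0.2]
grip_width: 0.0699
finger_force: 0.0
```

```bash
python3 -c "
from h import *
go(.516,-.1232,.079,-2.421);print(arm.get_obs()['joint_pos'])"
```

```text
tool d [-0.0007  0.0014  0.1322] turn -0.005
[-4.64583803e-01  4.93773426e-02  1.72148421e+00 -3.45176073e-07
  1.37313995e+00 -2.75121579e+00]
```

Emit:
{"name": "advance", "arguments": {"ticks": {"steps": [[-0.0007,0.0014,0.03,0,0.07],[0,0,0.04,0,0.07],[0,0,0.04,0,0.07],[0,0,0.015,0,0.07],[0,0,0.007,0,0.07],[0,0,0,0,0.07],[0,0,0,0,0],[0,0,0,0,0],[0,0,0,0,0],[0,0,0,0,0]]}, "clamp_n": 20}}

```text
clock: 15.25
ee_pos: [0.5165, -0.1229, 0.0813]
orientation: [3.14, 0.0, -2.423]
ft_force: [1.2, 0.0, 5.6]
grip_width: 0.0412
finger_force: 20.0
```

Emit:
{"name": "advance", "arguments": {"ticks": {"steps": [[0,0,0,0.08,0],[0,0,0.0001,0.14,0],[0,0,0.0001,0.14,0],[0,0,0.0001,0.14,0],[0,0,0.0001,0.14,0]]}}}

```text
clock: 15.75
ee_pos: [0.5167, -0.1234, 0.0809]
orientation: [3.142, 0.0, -3.068]
ft_force: [-2.0, 1.5, 3.0]
grip_width: 0.0411
finger_force: 20.0
```

Emit:
{"name": "advance", "arguments": {"ticks": {"steps": [[0,0,0.0001,0.14,0],[0,0,0.0001,0.14,0],[0,0,0.0001,0.14,0],[0,0,0.0001,0.14,0],[0,0,0.0001,0.14,0]]}}}

```text
clock: 16.25
ee_pos: [0.5167, -0.1238, 0.0804]
orientation: [-3.141, 0.0, 2.515]
ft_force: [-1.5, -1.6, 1.9]
grip_width: 0.0409
finger_force: 20.0
```

Emit:
{"name": "advance", "arguments": {"ticks": {"steps": [[0,0,0.0001,0.14,0],[0,0,0.0001,0.14,0],[0,0,0.0001,0.14,0],[0,0,0.0001,0.14,0],[0,0,0.0001,0.14,0],[0,0,0.0001,0.14,0],[0,0,0.0001,0.14,0],[0,0,0.0001,0.14,0],[0,0,0.0001,0.14,0],[0,0,0.0001,0.14,0],[0,0,0.0001,0.14,0],[0,0,0.0001,0.14,0],[0,0,0.0001,0.14,0],[0,0,0.0001,0.14,0],[0,0,0.0001,0.14,0]]}}}

```text
clock: 17.75
ee_pos: [0.5155, -0.1237, 0.0786]
orientation: [-3.141, 0.003, 0.416]
ft_force: [-5.0, 0.4, 4.4]
grip_width: 0.0414
finger_force: 20.0
```

Emit:
{"name": "advance", "arguments": {"ticks": {"steps": [[0,0,0.0001,0.14,0],[0,0,0.0001,0.14,0],[0,0,0.0001,0.14,0],[0,0,0.0001,0.14,0],[0,0,0.0001,0.14,0],[0,0,0.0001,0.14,0],[0,0,0.0001,0.14,0],[0,0,0.0001,0.14,0],[0,0,0.0001,0.14,0],[0,0,0.0001,0.14,0],[0,0,0.0001,0.14,0],[0,0,0.0001,0.14,0],[0,0,0.0001,0.14,0],[0,0,0.0001,0.14,0],[0,0,0.0001,0.14,0]]}}}

```text
clock: 19.25
ee_pos: [0.5161, -0.1228, 0.077]
orientation: [3.14, 0.001, -1.685]
ft_force: [-2.8, 2.3, 2.7]
grip_width: 0.041
finger_force: 20.0
```

```bash
python3 -c "
from h import *
print(arm.get_obs()['joint_pos'])"
```

```text
[-4.61845273e-01  1.97840223e-01  1.84178249e+00  5.62997293e-04
  1.10369921e+00  2.79349523e+00]
```

No slip is visible: 5.54 rad of turn against 4.3 mm of descent. I'll release, lift, unwind 120° and check the head height and the knob.

Emit:
{"name": "advance", "arguments": {"ticks": {"steps": [[0,0,0,0,0.07],[0,0,0,0,0.07],[0,0,0,0,0.07],[0,0,-0.03,0,0.07],[0,0,-0.04,0,0.07],[0,0,-0.04,-0.14,0.07],[0,0,-0.02,-0.15,0.07],[0,0,0,-0.15,0.07],[0,0,0,-0.15,0.07],[0,0,0,-0.15,0.07],[0,0,0,-0.15,0.07],[0,0,0,-0.15,0.07],[0,0,0,-0.15,0.07],[0,0,0,-0.15,0.07],[0,0,0,-0.15,0.07],[0,0,0,-0.15,0.07],[0,0,0,-0.15,0.07],[0,0,0,-0.15,0.07],[0,0,0,-0.15,0.07],[0,0,0,0,0.07]]}}}

```text
clock: 21.25
ee_pos: [0.5167, -0.1236, 0.2067]
orientation: [3.141, -0.0, 0.412]
ft_force: [0.1, -0.7, 0.1]
grip_width: 0.0701
finger_force: 0.0
```

```bash
python3 hz.py; python3 -c "
from h import *
go(.516,-.1232,.077)"
```

```text
[ 0.51666341 -0.12356891  0.20669534] [ 3.14148034e+00 -5.01831749e-05  4.07969593e-01]
[341.61240951 174.24408915] [341.38044272 175.89255324] [341.14961312 177.53167556]
a [ 47  34  36 140 133 156 224 223 226 227 227 227 226 212 120 121 122 123
 123 115 101 108 110  94 110 106  96 115 183 186] [150 137 131 128 126 128 180 225 225 225 226 219 127 104 112 118 122 118
 113  94 103  97 101 105  95 108 118 217 143 180]
b [ 48  36  36 146 138 138 136 135 124 102 103 102 106 106 107 109 110 110
 111 110 109 108 116  97 113 111  98 111 110  81] [157 142 135 134 131 130 130 126 108 101 102 104 106 105 106 105  95  99
 104 107 109 112  96 110  94 108 101 109  99  81]
[282 206]
knob px [181 128]
tool d [-0.0005 -0.0006  0.1297] turn None
```

View pics/w6.png

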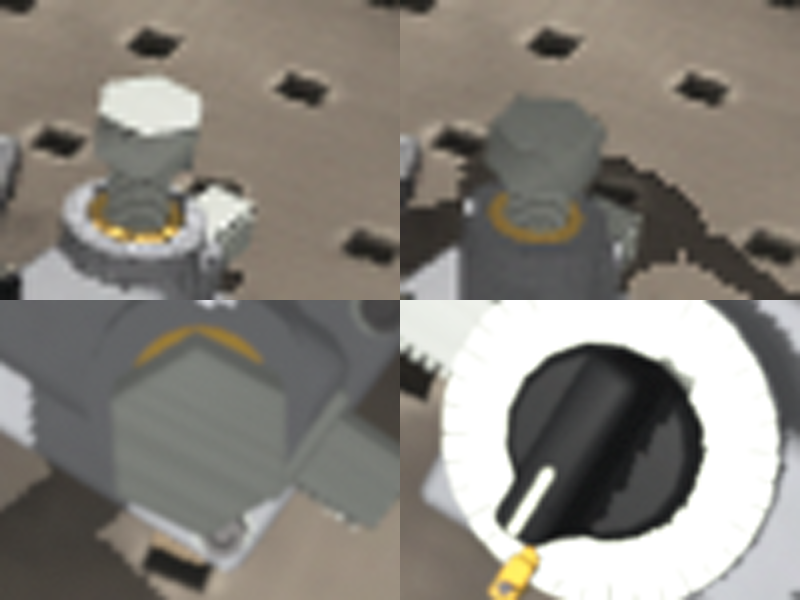

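The pictures show the head clearly lower than at the start (edge shift 2.85 px, top at about 101.4 mm) and still in line with the tool. The pointer is on the tab at about (520,545). I'll regrip and finish the last 0.75 rad.

Emit:
{"name": "advance", "arguments": {"ticks": {"steps": [[-0.0005,-0.0006,0.03,0,0.07],[0,0,0.04,0,0.07],[0,0,0.04,0,0.07],[0,0,0.013,0,0.07],[0,0,0.0065,0,0.07],[0,0,0,0,0.07],[0,0,0,0,0],[0,0,0,0,0],[0,0,0,0,0],[0,0,0,0,0]]}, "clamp_n": 20}}

```text
clock: 22.35
ee_pos: [0.5164, -0.1233, 0.078]
orientation: [3.141, -0.001, 0.411]
ft_force: [1.6, 0.8, 2.9]
grip_width: 0.0408
finger_force: 20.0
```

Emit:
{"name": "advance", "arguments": {"ticks": {"steps": [[0,0,0,0.07,0],[0,0,0.0001,0.12,0],[0,0,0.0001,0.14,0],[0,0,0.0001,0.14,0],[0,0,0.0001,0.14,0],[0,0,0.0001,0.1,0],[0,0,0,0.03,0],[0,0,0,0,0],[0,0,0,0,0],[0,0,0,0,0],[0,0,0,0,0],[0,0,0,0,0]]}}}

```text
clock: 23.55
ee_pos: [0.5165, -0.1236, 0.0773]
orientation: [3.141, -0.001, -0.329]
ft_force: [-0.3, -1.7, 5.0]
grip_width: 0.0407
finger_force: 20.0
```

```bash
python3 -c "
from plant import arm
print(arm.sign_off())"
```

```text
the job is handed in; nothing more can be done
None
```

The job is handed in after 23.6 s of the 72 s: the pointer is on the index tab to about 1 mm, and the lock screw was turned back about 0.9 rad until it dropped, then forward about 6.28 rad; it is still gripped at 20 N, head top about 101 mm by camera and tool travel; no verdict was returned, and I took no final measurement of the bar, square and spanner, though no move came near them.

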